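Show a wet lacquered panel to the inspection camera

ROBOT

A 6-joint arm with a two-finger parallel gripper is mounted at the origin on the work surface. World frame = base frame: x ahead of the robot, y to its left, z up, the work surface at z = 0. Lengths are in m, angles in rad, forces in N, time in s.
With the tool pointing down it reaches from about 0.35 to 0.975 m from the base axis. Payload 4.9 kg.
Tool frame: the origin (TCP) lies on the front face of the gripper's body, between the roots of the fingers; the fingertips stand ctrl.finger_overhang ahead of it and the grasp point (between the pads) lies 54 mm ahead of it (ctrl.finger_overhang is the distance from the TCP to the fingertips, in m); z points along the fingers, y is the line along which they close (so a half turn about z gives the same grasp; the last joint's range is limited). The gripper opens to 85 mm and grips with 20 to 120 N. Pads are 22 mm wide; open, the fingers measure 114 mm over their backs; the gripper's body (76 mm by 85 mm) begins 54 mm behind the grasp point. The pads swing forward as they close: fully open they stand 13 mm farther back than shut.
Start: joints at [0.991, 0.053, 1.613, -0, 1.476, -0.119], TCP at [0.278, 0.56, 0.304] pointing down, gripper open.
Joint ranges: [-3.01, 3.01], [-1.01, 2.22], [0.06, 2.58], [-1.02, 4.17], [0.09, 2.62], [-3.14, 3.14]. Speed limits (rad/s): [2.57, 2.57, 3.14, 3.14, 3.14, 3.14].

INTERFACE

Orientations are given as a rotation vector (axis times angle).
In Python, from station import ctrl, vision gives the robot as it stands. The module is installed in compiled form; this text tells all that it offers.
- The arm moves only by the tool drive_tool, never from a script. Its argument "rows" is a list of rows, each a list of 2 entries, a list of its own where there are three numbers: the shift along the tool's x, y, z in m, then the turn about the tool's z in rad. A call has 1 to 10 rows; each row shifts and turns the commanded pose from where the row before left it, along the tool's axes as they then stand; what a row does not reach is not made up. A row lasts 1/10 s, in which the tool goes at most 50 mm and 8.59 degrees, less where a joint would pass 70% of its speed; a pose out of reach is approached as far as the arm can. A call with a gripper value outside its range is refused whole. "jaw" is the closure, from 0 (fully open) to 1 (shut), set as the call begins (left out, the last holds). The fingers move at their own pace and stop on an object; "grip_force" is the grip in N (left out, the last holds). Time passes only in rows, so rows that do not move let the fingers close. It gives the time, the measured TCP pose, the force, the opening and the grip force at its end, in the units of the state.
- ctrl.get_obs(): the state, without advancing time (a new reading comes with each control period).
- vision.get_image(name): name is "side" or "top" or "wrist"; returns a dict with "image" (420x560x3 uint8, blue, green, red), "vertical_fov" (degrees; the focal length in pixels is half the picture's height over the tangent of half this angle, whatever the lens; pixels are square), "cx", "cy" (the principal point, pixels), "dist_coeffs" ([k1, k2, p1, p2, k3] as OpenCV has them; the pictures are not rectified), "R" (3x3) and "t" (3): a world point X has camera coordinates R X + t. Camera axes: x right, y down, z forward; pixel columns grow to the right and rows downward; lengths in m; the calibration is good to about 2 mm. A picture is of the moment at which its call begins. There is no depth.
- ctrl.finish_job(): hands the job in; it is judged then, once.
The state is a dict: "t": time; "q": joint angles; "dq": joint speeds; "effort": joint torques, N m; "tool_pos": TCP position; "tool_rot": TCP orientation; "contact_force": force on the tool from outside, world axes, zero at the start; "wrist_torque": the same for the moment, N m; "opening": finger opening in m; "grip_force": force on a finger pad.
Only numpy, scipy, OpenCV 4.12 (cv2) and the standard library are available. Lean on these libraries where they do the work, as an engineer would, in place of code of your own. Each camera call takes 0.05 s, during which the arm holds its last target. There are 200 camera calls.

TASK

Take the round-ended panel off the drying rack, holding it by its two long edges only, as the lacquer on both faces is wet and the gripper must not touch it. Hold it up in the air before the inspection camera: underside facing the lens, 12 cm in front of it, centred and square to its line of sight, with the length of the panel running up the slope and the round end uppermost. Finish while still holding it there, still; leave the other panels, the camera and its tilt and the tools as they are.

Things in the scene. Friction and masses are not known exactly. Their poses are not given: they have to be found in the camera images.
- arched_panel: Panel to show: dark wood, 120 x 50 x 8 mm, 40 g, one end square, the other a half round of 25 mm radius. Wet lacquer on both faces; grip the straight long edges (95 mm long from the square end). Origin: centre of the underside, 60 mm from each end. x: to the round end; y: across; z: up. Starts flat on the rack in any of three places, round end away from the robot. A 20 N grip holds it.
- arch_end (a point): Tip of the arched panel's round end, on the underside, 60 mm along x from its origin. Axes as the panel.
- square_panel_a: Neighbour panel on the rack: same wood, 120 x 50 x 8 mm, both ends square; stays lying. Origin: centre of the underside; x along the length.
- square_panel_b: The other square-ended neighbour panel, 120 x 50 x 8 mm, same origin and axes.
- rack: Fixed drying rack: grey laminate base 150 (x) x 370 (y) x 12 mm and two pale wood ribs along y at x = -44 and 44 mm, 12 mm thick, 55 mm high. Three panels lie across the ribs, lengths along x, 110 mm between centres, about 60 mm free between long edges, undersides 55 mm above the bench; only the base is under their middle. Origin: centre of the base, on the bench.
- camera: Fixed stand of the inspection camera: steel foot 100 x 110 x 12 mm, two aluminium cheeks at y = -41 and 41 mm, 84 mm high; the grey head with its lens sits between them. Origin: centre of the foot, on the bench; the head's pivot is 70 mm above it, along y.
- camera_head (a joint): Tilt of the camera head in rad, held by friction: 0 looks straight up, growing values lean the lens towards the stand's -x (the robot's side). Starts between 0.3 and 0.65; not to be changed.
- lens (a point): Centre of the lens front (light ring 52 mm wide), 50 mm from the pivot along the line of sight. z: line of sight out of the lens, up and leaning to the robot; y: pivot axis, level; x: square to both, away from the robot and upwards. When shown rightly, the panel's x, y, z run along the lens's x, y, z, its origin 120 mm along z.
- hammer: Hammer lying on the bench, about 300 mm long, 0.5 kg; bystander.
- try_square: Try square lying on the bench: wooden stock 22 x 130 x 18 mm, steel blade 160 mm long; bystander.
- folding_rule: Folded yellow rule lying on the bench, 204 x 35 x 16 mm; bystander.

How it is judged:
On the way:
1. the arched panel is lifted at least 40 mm clear of the rack's ribs in the fingers (height (world z) of arched_panel above 0.095 m and contact force between the fingers and arched_panel above 1 N and contact force between arched_panel and rack below 0.1 N), for 0.2 s.
At the end, for the whole second after the job is handed in: Arched panel held still in the fingers, touching nothing else, over 130 mm above the bench; its underside's centre 100 to 140 mm from the lens, within 15 mm of the line of sight; square to it and in line with the lens's x within 10 degrees, underside to the lens, round end uppermost (x of arched_panel in the frame of lens between -0.015 and 0.015 m and y of arched_panel in the frame of lens between -0.015 and 0.015 m and z of arched_panel in the frame of lens between 0.1 and 0.14 m and angle between the z axis of arched_panel and the z axis of lens, either way round below 0.17 rad and angle between the x axis of arched_panel and the x axis of lens, either way round below 0.17 rad and x of arch_end in the frame of lens above 0.03 m and height (world z) of arched_panel above 0.13 m and contact force between the fingers and arched_panel above 1 N and contact force between arched_panel and camera below 0.1 N and contact force between arched_panel and rack below 0.1 N and linear speed of arched_panel below 0.02 m/s and angle between arched_panel's own z axis and vertical below 1.2 rad); the arm keeps its last pose, push and grip.
It fails at once if the gripper touches a lacquered face of the arched panel (contact force between any of the arm, the fingers and arched_panel_c0 above 0.5 N or contact force between any of the arm, the fingers and arched_panel_c1 above 0.5 N).
It fails at once if a square panel is shifted by more than 10 mm (distance of any of square_panel_a, square_panel_b from where it was at the start of the episode above 0.01 m).
It fails at once if the camera head is knocked out of its setting by more than 5 mm (distance of lens from where it was at the start of the episode above 0.005 m).
It fails at once if the hammer, try square or folding rule is shifted by more than 20 mm (distance of any of hammer, try_square, folding_rule from where it was at the start of the episode above 0.02 m).
It also fails if it takes over 48 s, if anything falls off the work surface, if the arm or the gripper's body presses on something with over 40 N, if the wrist force passes 120 N, or if a joint passes its speed limit or range.

## Working session

There is one attempt and no reset: what is moved stays moved. The work goes in short steps, Python scripts to look and compute and a tool call to move; the robot and the scene stay as the last step left them, time stands still between calls to the robot, and variables do not carry over. Pictures are saved under pics/ and viewed, at most 10 in all, crops included, and the job is handed in when it is done.

Besides the shell and the picture viewer there is one more tool, called after "Emit:" in YAML: its name, and indented under it one key for each argument. drive_tool: Moves the arm, as the interface text tells. Its arguments: {"type":"object","properties":{"rows":{"type":"array","items":{"type":"array"}},"jaw":{"type":"number"},"grip_force":{"type":"number"}},"required":["rows"]}

```bash
mkdir -p pics
python3 - <<'E'
from station import ctrl, vision
import cv2,pickle,numpy as np
o=ctrl.get_obs(); print(o['t'],o['tool_pos'],o['tool_rot'],o['q'],o['opening'],ctrl.finger_overhang)
for n in ['side','top','wrist']:
    d=vision.get_image(n); pickle.dump(d,open(f'{n}0.pkl','wb')); cv2.imwrite(f'pics/{n}0.png',d['image'])
    print(n,d['vertical_fov'],d['cx'],d['cy'],d['dist_coeffs'],(-np.array(d['R']).T@d['t']).round(3),np.array(d['R']).round(2).tolist())
E
```

```text
0.0 [0.27763834 0.55943099 0.3026744 ] [-7.17152744e-01 -3.05793848e+00  3.00262166e-03] [ 9.91037987e-01  5.33639781e-02  1.61426730e+00 -1.15542723e-05
  1.47599208e+00 -1.19040063e-01] 0.08546341592034037 0.0726
side 57.65076213612772 283.7125169048151 207.42053739093984 [-0.08599875  0.          0.          0.          0.        ] [ 0.223 -0.862  0.616] [[0.92, -0.39, 0.01], [-0.18, -0.46, -0.87], [0.34, 0.8, -0.5]]
top 52.84475257490081 277.23267137005365 212.44765006319489 [-0.0397771  0.         0.         0.         0.       ] [ 0.394 -0.017  1.062] [[-0.0, -1.0, 0.01], [-0.98, 0.0, -0.18], [0.18, -0.01, -0.98]]
wrist 70.90618871530904 283.16258344278 207.53500593780913 [-0.02014303  0.          0.          0.          0.        ] [0.216 0.59  0.373] [[0.44, 0.9, -0.0], [0.86, -0.43, 0.28], [0.25, -0.12, -0.96]]
```

View pics/side0.png

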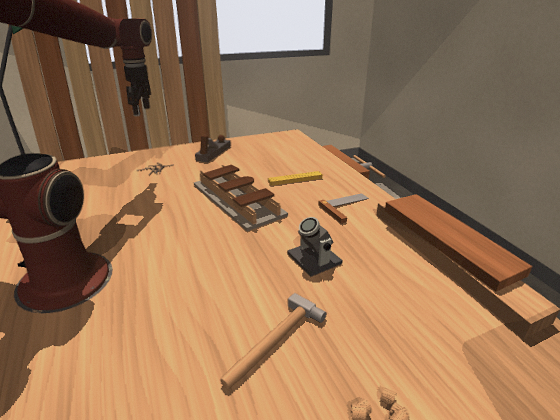

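View pics/top0.png

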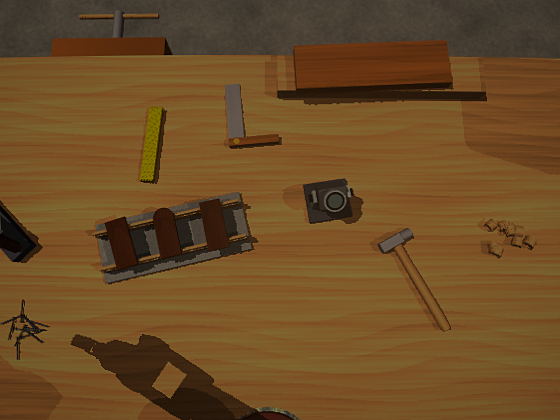

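The top view has the round-ended panel as the middle one on the rack, at about (166,232). Its round end points up in the image, away from the robot. The camera stand is at (330,200) and the hammer at (420,280). The side view shows the rack at (240,195), with the lens ring at about (309,226) leaning towards the robot.

```bash
cat > h.py <<'E'
import cv2,numpy as np
def K(d):
    f=d['image'].shape[0]/2/np.tan(np.radians(d['vertical_fov'])/2)
    return np.array([[f,0,d['cx']],[0,f,d['cy']],[0,0,1.]])
def ray(d,uv):
    p=cv2.undistortPoints(np.float64(uv).reshape(-1,1,2),K(d),np.array(d['dist_coeffs']))[:,0]
    R=np.array(d['R']);v=np.c_[p,np.ones(len(p))]@R
    return -R.T@np.array(d['t']),v
def plane(d,uv,z):
    c,v=ray(d,uv); return c+v*((z-c[2])/v[:,2])[:,None]
def proj(d,X):
    return cv2.projectPoints(np.float64(X).reshape(-1,3),cv2.Rodrigues(np.array(d['R']))[0],np.float64(d['t']),K(d),np.array(d['dist_coeffs']))[0][:,0]
def tri(d1,u1,d2,u2):
    c1,v1=ray(d1,u1);c2,v2=ray(d2,u2);out=[]
    for a,b in zip(v1,v2):
        s=np.linalg.lstsq(np.c_[a,-b],c2-c1,rcond=None)[0]; out.append((c1+s[0]*a+c2+s[1]*b)/2)
        print('gap',np.linalg.norm(c1+s[0]*a-c2-s[1]*b).round(4))
    return np.array(out)
E
python3 - <<'E'
from h import *; import pickle
d=pickle.load(open('top0.pkl','rb')); im=d['image']
hsv=cv2.cvtColor(im,cv2.COLOR_BGR2HSV)
roi=np.zeros(im.shape[:2],np.uint8); roi[190:285,95:255]=1
for p in [(125,245),(168,235),(213,225),(145,240),(120,262)]: print(p,im[p[1],p[0]],hsv[p[1],p[0]])
b,g,r=[im[...,i].astype(int) for i in range(3)]
m=((r>1.7*g)&(r>35)&(r<115)&(roi>0)).astype(np.uint8)
m=cv2.morphologyEx(m,cv2.MORPH_OPEN,np.ones((3,3)))
for c in cv2.findContours(m,0,1)[0]:
    if cv2.contourArea(c)<300: continue
    P=plane(d,c[:,0],0.063); rc=cv2.minAreaRect((P[:,:2]*1000).astype(np.float32)); print(cv2.contourArea(c),c[:,0].min(0),c[:,0].max(0),rc)
s=pickle.load(open('side0.pkl','rb'))['image']
a=cv2.resize(im[165:235,290:370],(400,350),interpolation=2)
b_=cv2.resize(s[205:280,275:355],(400,375),interpolation=2)
mm=cv2.resize(np.where(m[185:285,90:260,None]>0,im[185:285,90:260],im[185:285,90:260]//3),(400,235),interpolation=2)
cv2.imwrite('pics/c1.png',np.hstack([np.vstack([a,np.zeros((225,400,3),np.uint8)+0])[:575],np.vstack([b_,mm[:200]])]))
E
```

```text
(125, 245) [ 7 22 50] [ 10 219  50]
(168, 235) [ 9 23 50] [ 10 209  50]
(213, 225) [11 26 52] [ 11 201  52]
(145, 240) [22 27 31] [17 74 31]
(120, 262) [ 6 20 45] [ 11 221  45]
936.0 [105 218] [136 269] ((502.75054931640625, 346.80950927734375), (118.53299713134766, 48.93666076660156), 18.746742248535156)
911.0 [153 208] [180 257] ((530.0704345703125, 240.04345703125), (118.56415557861328, 49.361297607421875), 13.479538917541504)
955.0 [200 199] [228 250] ((547.6547241210938, 126.16902160644531), (118.85742950439453, 50.94269943237305), 12.761414527893066)
```

View pics/c1.png

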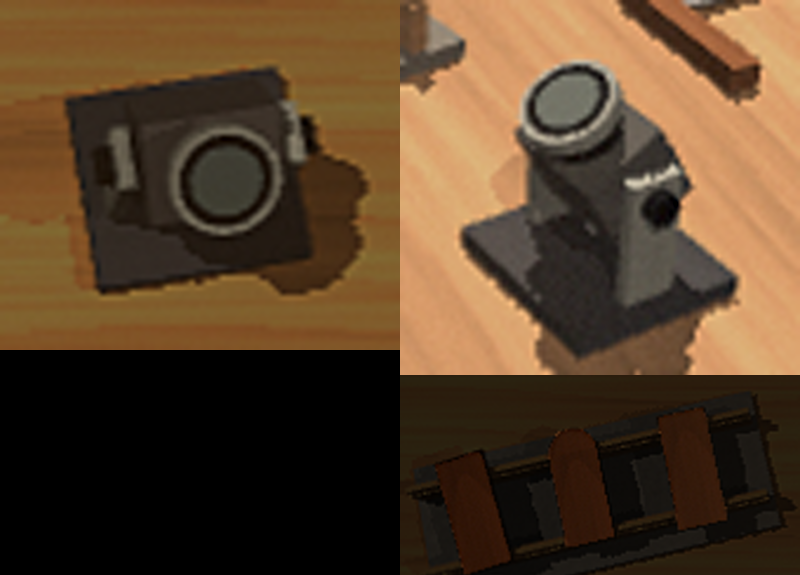

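The crop shows the foot corners in the top view (zoom x5) at (65,100), (278,68), (312,258) and (100,292). The lens ring centre is at about (226,180) there, which is (335,201) in the full picture. In the side view it is at about (309.5,225.5). The panel mask is clean.

Run:
```python
from h import *; import pickle
T=pickle.load(open('top0.pkl','rb'));S=pickle.load(open('side0.pkl','rb'))
foot=np.array([(65,100),(278,68),(312,258),(100,292)])/5.+[290,165]-0.4
P=plane(T,foot,0.012); print(P.round(4)); fc=P.mean(0)
ex=(P[0]+P[1]-P[2]-P[3])[:2]; ey=(P[0]+P[3]-P[1]-P[2])[:2]
print('foot c',fc,'len',np.hypot(*ex)/2,np.hypot(*ey)/2,'yaw',np.degrees([np.arctan2(ex[1],ex[0]),np.arctan2(-ey[0],ey[1])]))
cs=[]
for d,c in ((T,(335,201)),(S,(309,225))):
    im=d['image'];g=im.astype(int);ref=g[c[1]-2:c[1]+3,c[0]-2:c[0]+3].mean((0,1))
    m=(np.abs(g-ref).max(2)<22).astype(np.uint8); n,l,st,ce=cv2.connectedComponentsWithStats(m,connectivity=4)
    k=l[c[1],c[0]]; cc=cv2.findContours((l==k).astype(np.uint8),0,1)[0][0]; print(ref,st[k],ce[k],cv2.fitEllipse(cc)); cs.append(ce[k])
L=tri(T,cs[0],S,cs[1])[0]; print('lens',L)
for y in (6,9,12):
    a=np.radians(y);o=L[:2]-fc[:2];print(y,o@[np.cos(a),np.sin(a)],o@[-np.sin(a),np.cos(a)],'acos',np.arccos(min(1,(L[2]-.07)/.05)))
```

```text
[[ 0.6574 -0.0918  0.012 ]
 [ 0.6743 -0.2017  0.012 ]
 [ 0.5751 -0.2157  0.012 ]
 [ 0.5579 -0.108   0.012 ]]
foot c [ 0.61618718 -0.15432171  0.012     ] len 0.10045378361570052 0.11010192129041317 yaw [8.65932345 8.89455689]
[49.48 60.16 62.12] [328 194  15  14 163] [334.88343558 200.65644172] ((334.89581298828125, 200.6450653076172), (12.99721622467041, 14.116556167602539), 65.43960571289062)
[103.32 115.88 115.84] [302 220  13  10  99] [307.93939394 224.52525253] ((307.9430236816406, 224.52491760253906), (8.642095565795898, 12.434160232543945), 65.53683471679688)
gap 0.0037
lens [ 0.59169093 -0.15738335  0.11543356]
6 -0.024682087605579595 -0.00048430967658615417 acos 0.43070607226463925
9 -0.024673608472373435 0.0008081147099037504 acos 0.43070607226463925
12 -0.024597500693385992 0.0020983241101451737 acos 0.43070607226463925
```

Emit:
drive_tool:
  rows:
    - [[0,0,0],-0.115]
    - [[0,0,0],-0.115]
    - [[0,0,0],-0.115]
    - [[0,0,0],-0.115]
    - [[0,0,0],-0.115]
    - [[0,0,0],-0.115]
  jaw: 0
  grip_force: 20

```text
t: 0.75
tool_pos: [0.2778, 0.5596, 0.3033]
tool_rot: [0.366, -3.12, 0.001]
contact_force: [0.7, -0.0, 0.3]
opening: 0.0854
grip_force: 0.0
```

Emit:
drive_tool:
  rows:
    - [[-0.0173,-0.0369,0],0]
    - [[-0.0173,-0.0369,0],0]
    - [[-0.0173,-0.0369,0],0]
    - [[-0.0173,-0.0369,0],0]
    - [[-0.0173,-0.0369,0],0]
    - [[-0.0173,-0.0369,0],0]
    - [[-0.0173,-0.0369,0],0]
    - [[-0.0173,-0.0369,0],0]
    - [[-0.0173,-0.0369,0],0]
    - [[-0.0173,-0.0369,0],0]

```text
t: 1.75
tool_pos: [0.5309, 0.2383, 0.3036]
tool_rot: [0.359, -3.121, -0.0]
contact_force: [0.6, 0.6, -0.0]
opening: 0.0851
grip_force: 0.0
```

Emit:
drive_tool:
  rows:
    - [[0,0,0.015],0]
    - [[0,0,0.02],0]
    - [[0,0,0.015],0]
    - [[0,0,0.01],0]
    - [[0,0,0],0]
    - [[0,0,0],0]

```text
t: 2.35
tool_pos: [0.53, 0.2403, 0.2441]
tool_rot: [-0.36, 3.121, 0.0]
contact_force: [-0.7, 0.0, 0.0]
opening: 0.0857
grip_force: 0.0
```

```bash
cat >> h.py <<'E'
from scipy.spatial.transform import Rotation as Ro
def togo(o,tgt,yaw):
    R=Ro.from_rotvec(o['tool_rot']).as_matrix(); y=np.degrees(np.arctan2(-R[0,1],R[1,1]))
    w=np.array(tgt)-o['tool_pos']; print('pos',o['tool_pos'].round(4),'yaw',y.round(2),'z',R[:,2].round(3),'shift',(R.T@w).round(4),'turn',np.radians(y-yaw).round(4),'t',o['t'],'q',o['q'].round(2))
E
python3 - <<'E'
from h import *; from station import ctrl,vision; import pickle
o=ctrl.get_obs(); togo(o,[.530,.240,.110],13.2)
d=vision.get_image('wrist'); pickle.dump((d,o),open('w1.pkl','wb')); cv2.imwrite('pics/w1.png',d['image'])
E
```

```text
pos [0.53   0.2403 0.2441] yaw 13.18 z [ 0.  0. -1.] shift [ 1.000e-04 -2.000e-04  1.341e-01] turn -0.0004 t 2.35 q [ 0.3  -0.    1.77  0.    1.37 -1.5 ]
```

View pics/w1.png

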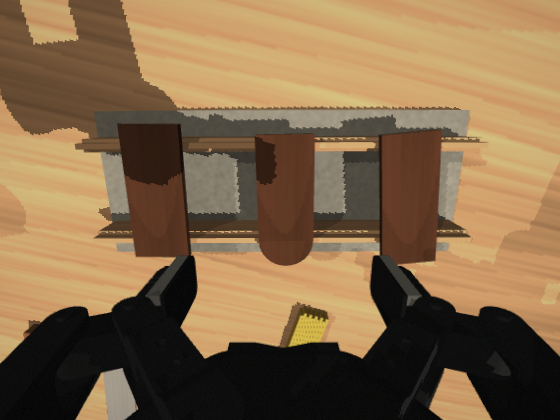

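The wrist view shows the arched panel between the fingers, at columns 257–314 and rows 133–266 with the round end down. The ribs are at about rows 143 and 230.

Run:
```python
from h import *; import pickle
d,o=pickle.load(open('w1.pkl','rb')); im=d['image'].astype(int)
m=((im[...,2]>1.9*im[...,0])&(im[...,2]<140)&(im[...,2]>1.5*im[...,1])).astype(np.uint8); m[:,:245]=0;m[:,330:]=0;m[:130]=0;m[270:]=0
A=[];B=[]
for r in list(range(160,212,3)):
    c=np.where(m[r])[0]; A.append((c.min()-.5,r));B.append((c.max()+.5,r))
A=plane(d,A,.063)[:,:2];B=plane(d,B,.063)[:,:2]
for Q in (A,B):
    k=np.polyfit(Q[:,0],Q[:,1],1); print('yaw',np.degrees(np.arctan(k[0])),'res',np.std(np.polyval(k,Q[:,0])-Q[:,1]))
print('width',np.linalg.norm(A-B,axis=1).mean(),'mid',((A+B)/2).mean(0))
ends=plane(d,[(285.5,132.5),(285.5,266)],.063);print(ends.round(4),ends.mean(0),np.linalg.norm(ends[0]-ends[1]))
ribs=plane(d,[(210,139),(210,150),(355,217),(355,236)],.055);print(ribs.round(4))
mid=((A+B)/2).mean(0);u=np.array([np.cos(.23),np.sin(.23)]);n=np.array([-u[1],u[0]]);print('lateral vs tool',(mid-o['tool_pos'][:2])@n)
```

```text
yaw 13.959181836585413 res 0.00026031017251706073
yaw 13.275702302186119 res 0.00022483208071956615
width 0.04884405628532498 mid [0.5135502  0.23696973]
[[0.4698 0.2272 0.063 ]
 [0.5881 0.2553 0.063 ]] [0.52897493 0.24127968 0.063     ] 0.12163516531017124
[[0.4901 0.1655 0.055 ]
 [0.4993 0.167  0.055 ]
 [0.5289 0.3073 0.055 ]
 [0.5469 0.3128 0.055 ]]
lateral vs tool 0.0005595782274826927
```

Emit:
drive_tool:
  rows:
    - [[0,0,0.02],-0.006]
    - [[0,0,0.03],0]
    - [[0,0,0.03],0]
    - [[0,0,0.02],0]
    - [[0,0,0.02],0]
    - [[0,0,0.01],0]
    - [[0,0,0.004],0]
    - [[0,0,0],0]

```text
t: 3.2
tool_pos: [0.5306, 0.2399, 0.1104]
tool_rot: [-0.369, 3.119, 0.0]
contact_force: [0.3, 0.3, 0.8]
opening: 0.0853
grip_force: 0.0
```

Emit:
drive_tool:
  rows:
    - [[0,0,0],0]
    - [[0,0,0],0]
    - [[0,0,0],0]
    - [[0,0,0],0]
    - [[0,0,0],0]
    - [[0,0,0],0]
    - [[0,0,0],0]
    - [[0,0,0],0]
  jaw: 1
  grip_force: 20

```text
t: 4.0
tool_pos: [0.531, 0.24, 0.1112]
tool_rot: [-0.368, 3.118, 0.001]
contact_force: [-0.7, 0.1, 5.9]
opening: 0.0496
grip_force: 21.5
```

Emit:
drive_tool:
  rows:
    - [[0,0,-0.01],0]
    - [[0,0,-0.02],0]
    - [[0,0,-0.02],0]
    - [[0,0,-0.01],0]
    - [[0,0,0],0]
    - [[0,0,0],0]
    - [[0,0,0],0]
    - [[0,0,0],0]

```text
t: 4.8
tool_pos: [0.5295, 0.2395, 0.1685]
tool_rot: [0.368, -3.118, 0.001]
contact_force: [0.2, -0.1, -0.2]
opening: 0.0498
grip_force: 21.0
```

Emit:
drive_tool:
  rows:
    - [[0.01,0,0],0]
    - [[0.02,0,0],0]
    - [[0.02,0,0],0]
    - [[0.02,0,0],0]
    - [[0.016,0,0],0]
    - [[0,0,0],0]
    - [[0,0,0],0]

```text
t: 5.5
tool_pos: [0.4463, 0.2197, 0.1698]
tool_rot: [-0.369, 3.12, 0.0]
contact_force: [-0.1, -0.1, 0.6]
opening: 0.0495
grip_force: 21.0
```

Run:
```python
from h import *; from station import ctrl,vision; import pickle
o=ctrl.get_obs(); togo(o,[.530,.240,.110],13.2); print(o['opening'],o['grip_force'])
ims=[]
for n in ('wrist','side','top'):
    d=vision.get_image(n); pickle.dump((d,o),open(n+'2.pkl','wb')); im=d['image']
    if n=='wrist': ims.append(cv2.resize(im[100:400,130:430],(400,400)))
    if n=='side':
        ims.append(cv2.resize(im[130:230,160:260],(400,400),interpolation=2))
cv2.imwrite('pics/c2.png',np.hstack(ims))
```

```text
pos [0.4463 0.2197 0.1698] yaw 13.48 z [ 0.  0. -1.] shift [-0.0861  0.0003  0.0598] turn 0.005 t 5.5 q [ 0.31 -0.13  2.03 -0.    1.25 -1.5 ]
0.04949005259820364 20.998029112815857
```

View pics/c2.png

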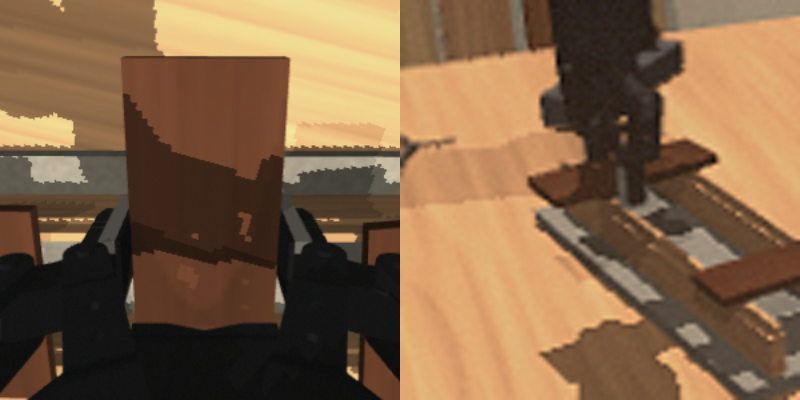

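The panel is held level between the fingers. The side view shows it clear over the near rib, with its round end pointing away from the robot. Next I'll lower it with the round-end half over the near rib, so the panel pivots in the pads.

Emit:
drive_tool:
  rows:
    - [[0,0,0.015],0]
    - [[0,0,0.02],0]
    - [[0,0,0.015],0]
    - [[0,0,0.006],0]
    - [[0,0,0.003],0]
    - [[0,0,0.003],0]
    - [[0,0,0],0]

```text
t: 6.35
tool_pos: [0.4472, 0.2199, 0.1086]
tool_rot: [-0.369, 3.119, 0.0]
contact_force: [-0.5, -0.7, 3.5]
opening: 0.0494
grip_force: 21.5
```

Emit:
drive_tool:
  rows:
    - [[0,0,0.002],0]
    - [[0,0,0.002],0]
    - [[0,0,0.002],0]
    - [[0,0,0.002],0]
    - [[0,0,0],0]

```text
t: 6.85
tool_pos: [0.4479, 0.2201, 0.1013]
tool_rot: [-0.368, 3.117, 0.001]
contact_force: [-1.2, -0.8, 4.1]
opening: 0.0499
grip_force: 22.8
```

Run:
```python
from h import *; from station import ctrl,vision; import pickle
o=ctrl.get_obs(); togo(o,[.4463,.2197,.095],13.4); print(o['contact_force'],o['wrist_torque'],o['opening'],o['grip_force'])
ims=[]
for n in ('wrist','side'):
    d=vision.get_image(n); pickle.dump((d,o),open(n+'3.pkl','wb')); im=d['image']
    if n=='wrist': ims.append(cv2.resize(im[100:400,130:430],(400,400)))
    if n=='side':
        ims.append(cv2.resize(im[130:230,160:260],(400,400),interpolation=2))
cv2.imwrite('pics/c3.png',np.hstack(ims))
```

```text
pos [0.4479 0.2201 0.1013] yaw 13.48 z [ 0.003  0.001 -1.   ] shift [ 0.0017 -0.      0.0063] turn 0.0014 t 6.85 q [ 0.31 -0.03  2.06 -0.    1.11 -1.5 ]
[-1.21593711 -0.80541955  4.12198067] [-0.06222409  0.00455007  0.01283044] 0.049891721160952224 22.819446623325348
```

View pics/c3.png

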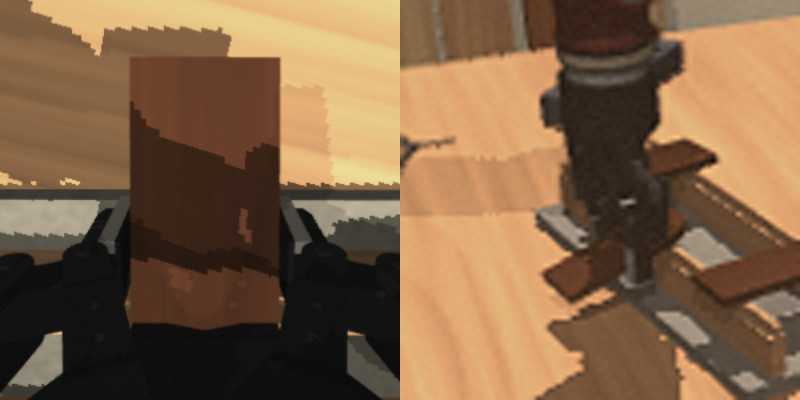

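The panel is pivoting as planned: square end down, round end up. In the wrist view the square end has narrowed from 167 to 150 crop pixels.

```bash
cat >> h.py <<'E'
def tilt(d,o,W=.0497,dbg=True):
    """height of square-end top edge from its apparent width -> tilt"""
    im=d['image'].astype(int)
    m=((im[...,2]>1.9*im[...,0])&(im[...,2]<150)&(im[...,2]>1.5*im[...,1])).astype(np.uint8)
    m[:,:215]=0;m[:,350:]=0;m[300:]=0
    m=cv2.morphologyEx(m,cv2.MORPH_OPEN,np.ones((5,5)))
    rows=np.where(m.sum(1)>70)[0]; r0=rows.min(); rr=np.arange(r0+4,r0+26,2)
    A=[(np.where(m[r])[0].min()-.5) for r in rr];B=[(np.where(m[r])[0].max()+.5) for r in rr]
    a=np.polyval(np.polyfit(rr,A,1),r0-.5);b=np.polyval(np.polyfit(rr,B,1),r0-.5)
    c,v=ray(d,[(a,r0-.5),(b,r0-.5)]); n=Ro.from_rotvec(o['tool_rot']).as_matrix()
    v=v/(-v[:,2:]); s=W/np.linalg.norm(v[0]-v[1]); P=c+v.mean(0)*s
    L=n.T@(P-o['tool_pos']); print('cols',a.round(1),b.round(1),'row',r0,'square end in tool',L.round(4)); return L
E
python3 - <<'E'
from h import *; import pickle
for k in '23': tilt(*pickle.load(open(f'wrist{k}.pkl','rb')))
E
```

```text
cols 220.2 346.8 row 143 square end in tool [ 0.0618 -0.0007  0.0482]
cols 226.7 340.0 row 143 square end in tool [ 0.0609 -0.0008  0.0621]
```

Emit:
drive_tool:
  rows:
    - [[0,0,0.002],0]
    - [[0,0,0.002],0]
    - [[0,0,0.002],0]
    - [[0,0,0.002],0]
    - [[0,0,0.002],0]
    - [[0,0,0],0]

```text
t: 7.55
tool_pos: [0.4488, 0.2204, 0.092]
tool_rot: [-0.368, 3.114, 0.002]
contact_force: [-0.2, -0.1, 6.5]
opening: 0.0497
grip_force: 25.3
```

```bash
cat > m.py <<'E'
from h import *; from station import ctrl,vision; import pickle,sys
o=ctrl.get_obs(); togo(o,[.4463,.2197,.095],13.4); print(o['contact_force'].round(1),o['opening'],o['grip_force'])
d=vision.get_image('wrist'); pickle.dump((d,o),open(sys.argv[1],'wb')); L=tilt(d,o)
print('tilt',np.arcsin((L[2]-.0482)/.063))
E
python3 m.py w4.pkl
```

```text
pos [0.4488 0.2204 0.092 ] yaw 13.47 z [ 0.006  0.002 -1.   ] shift [ 0.0026 -0.     -0.003 ] turn 0.0013 t 7.55 q [ 0.31 -0.01  2.06 -0.    1.09 -1.5 ]
[-0.2 -0.1  6.5] 0.04972581018060943 25.271660685539246
cols 232.3 333.7 row 152 square end in tool [ 0.0557 -0.001   0.0763]
tilt 0.4627176935146365
```

Emit:
drive_tool:
  rows:
    - [[0,0,0.0015],0]
    - [[0,0,0.0005],0]
    - [[0,0,0],0]
    - [[0,0,-0.005],0]
    - [[0,0,-0.02],0]
    - [[0,0,-0.04],0]
    - [[0,0,-0.04],0]
    - [[0,0,-0.04],0]
    - [[0,0,-0.03],0]
    - [[0,0,0],0]

```text
t: 8.6
tool_pos: [0.4487, 0.2204, 0.2686]
tool_rot: [-0.367, 3.11, 0.003]
contact_force: [0.1, 0.1, 0.2]
opening: 0.0498
grip_force: 25.0
```

```bash
python3 m.py w5.pkl
python3 - <<'E'
from h import *; from station import ctrl,vision
import pickle
# lens tilt again: top ray of the ring centre vs the 50 mm circle; side ray likewise
T=pickle.load(open('top0.pkl','rb'));S=pickle.load(open('side0.pkl','rb'))
a=np.radians(8.8);u=np.array([np.cos(a),np.sin(a),0]);piv=np.array([.6162,-.1543,.07])
for d,uv in((T,(335,200.8)),(S,(309.2,225.0))):
    th=np.arange(.25,.75,.01);P=np.array([piv+.05*(np.array([0,0,np.cos(t)])-np.sin(t)*u) for t in th])
    e=proj(d,P)-uv;i=np.argmin(np.hypot(*e.T));print('theta',th[i],e[i])
E
```

```text
pos [0.4487 0.2204 0.2686] yaw 13.48 z [ 0.01   0.003 -1.   ] shift [ 0.0042 -0.0002  0.1735] turn 0.0014 t 8.6 q [ 0.31 -0.23  1.94  0.    1.43 -1.5 ]
[0.1 0.1 0.2] 0.04977327267861038 25.006607472896576
cols 232.7 333.3 row 154 square end in tool [ 0.0547 -0.0009  0.0774]
tilt 0.4821614232892509
theta 0.4800000000000002 [-0.26340587 -0.00301534]
theta 0.5000000000000002 [-0.1524618  -0.06520378]
```

Emit:
drive_tool:
  rows:
    - [[0,0,-0.007],0.041]
    - [[0,0,0],0.041]
    - [[0,0,0],0]

```text
t: 8.95
tool_pos: [0.4457, 0.2194, 0.2676]
tool_rot: [0.24, -3.129, 0.001]
contact_force: [-0.0, 0.0, -1.2]
opening: 0.0493
grip_force: 25.0
```

Run:
```python
from h import *; from station import ctrl
togo(ctrl.get_obs(),[.537,-.1665,.2757],8.8)
```

```text
pos [0.4457 0.2194 0.2676] yaw 8.78 z [-0.004 -0.001 -1.   ] shift [-0.0313 -0.3953 -0.008 ] turn -0.0004 t 8.95 q [ 0.31 -0.23  1.94  0.    1.44 -1.42]
```

Emit:
drive_tool:
  rows:
    - [[-0.001,-0.015,-0.001],0]
    - [[-0.003,-0.035,-0.001],0]
    - [[-0.004,-0.045,-0.001],0]
    - [[-0.004,-0.05,-0.001],0]
    - [[-0.004,-0.05,-0.001],0]
    - [[-0.004,-0.05,-0.001],0]
    - [[-0.004,-0.05,-0.001],0]
    - [[-0.004,-0.045,-0.001],0]
    - [[-0.002,-0.035,0],0]
    - [[-0.001,-0.02,0],0]

```text
t: 9.95
tool_pos: [0.5369, -0.1676, 0.2759]
tool_rot: [0.237, -3.13, -0.002]
contact_force: [-0.3, 0.7, -0.8]
opening: 0.0496
grip_force: 25.0
```

Emit:
drive_tool:
  rows:
    - [[0,0,0],0]
    - [[0,0,0],0]
    - [[0,0,0],0]
    - [[0,0,0],0]
    - [[0,0,0],0]

```text
t: 10.45
tool_pos: [0.5373, -0.1641, 0.278]
tool_rot: [-0.243, 3.132, 0.0]
contact_force: [-0.3, -0.2, -1.0]
opening: 0.0501
grip_force: 25.0
```

```bash
python3 m.py w6.pkl
python3 - <<'E'
from h import *; from station import ctrl,vision
togo(ctrl.get_obs(),[.537,-.1665,.2757],8.8)
d=vision.get_image('side'); t=vision.get_image('top'); o=ctrl.get_obs()
a=np.radians(8.8);th=.49;u=np.array([np.cos(a),np.sin(a),0]);k=np.array([0,0,1.]);y=np.array([-u[1],u[0],0])
zl=np.cos(th)*k-np.sin(th)*u;xl=np.cos(th)*u+np.sin(th)*k;O=np.array([.6162,-.1543,.07])+.17*zl
s=np.linspace(-np.pi/2,np.pi/2,15)
out=np.array([O-.06*xl-.025*y]+[O+(.035+.025*np.cos(q))*xl+.025*np.sin(q)*y for q in s]+[O-.06*xl+.025*y])
ims=[]
for c,(x0,y0,w) in((d,(240,120,130)),(t,(270,120,130))):
    big=cv2.resize(c['image'][y0:y0+w,x0:x0+w],(400,400),interpolation=2)
    for off in (0,.008):
        p=((proj(c,out+off*zl)-[x0,y0]+.5)*400/w).astype(np.int32); cv2.polylines(big,[p],True,(0,255,0) if off==0 else (255,255,0),1)
    ims.append(big)
cv2.imwrite('pics/c6.png',np.hstack(ims))
E
```

```text
pos [ 0.5373 -0.1641  0.278 ] yaw 8.87 z [ 0.  0. -1.] shift [0.0308 0.3933 0.183 ] turn -0.079 t 10.45 q [-0.43 -0.08  1.79  0.    1.43 -2.15]
[-0.3 -0.2 -1. ] 0.050074638823101564 24.983533322811127
cols 233.0 333.0 row 153 square end in tool [ 0.055  -0.0009  0.0784]
tilt 0.49936897498761357
pos [ 0.5374 -0.1644  0.2781] yaw 8.86 z [ 0. -0. -1.] shift [ 0.0007 -0.002   0.0024] turn 0.001 t 10.5 q [-0.43 -0.08  1.79  0.    1.43 -2.15]
```

View pics/c6.png

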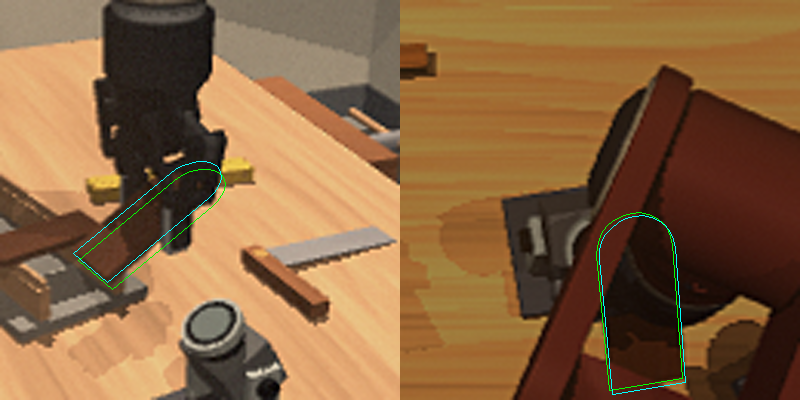

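The panel matches the target outline closely in both views: the square end is at crop (75–115, 250–285) in the side view, and its bottom edge is at (610–685, 383–392) in the top view. I'll make one small correction, let it settle, and then hand in.

Emit:
drive_tool:
  rows:
    - [[0,-0.002,0.002],0]
    - [[0,0,0],0]
    - [[0,0,0],0]
    - [[0,0,0],0]
    - [[0,0,0],0]
    - [[0,0,0],0]
    - [[0,0,0],0]
    - [[0,0,0],0]

```text
t: 11.4
tool_pos: [0.5376, -0.1673, 0.2759]
tool_rot: [-0.24, 3.132, -0.0]
contact_force: [0.8, 0.6, -0.1]
opening: 0.0496
grip_force: 25.0
```

```bash
python3 -c "
from station import ctrl
o=ctrl.get_obs();print(o['tool_pos'],abs(o['dq']).max(),o['grip_force']);print(ctrl.finish_job())"
```

```text
[ 0.53763993 -0.1672725   0.27591652] 0.0008556742997285725 24.9892196059227
the job is handed in; nothing more can be done
None
```

The job is handed in at 11.4 s with the arched panel held still by its long edges in front of the lens: within about 1 mm of my computed target, panel tilt about 0.50 rad against an estimated 0.49 for the lens, round end up. I got no verdict back.

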